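# Fit the operating key to a sampling valve and hold the valve pressed

## Task

Operate the spring-return sampling valve with its removable key: take the key with the pointer-shaped wing knob from the rack, pass its rod down through the guide eye above the valve, turn it so that its pointer stands over the pointer of the valve's indicator, and push its D-shaped socket fully onto the D-shaped stem. Then press the stem all the way down to its stop and keep it pressed: finish while still holding the key down, without letting go. Do not turn the valve's indicator, and leave the round-knobbed key, the beaker under the spout and the flasks, beaker and wash bottle round about where they are.

Things in the scene. Friction and masses are not known exactly. Their poses are not given: they have to be found in the camera images.
- pointer_key_grip (a point): the key to use, 100 mm tall, about 0.1 kg. On a steel rod sits a black skirt (45 mm across, 6 mm thick), on it a black wing knob 32 mm tall with flanks 14 mm apart, parallel from 19 mm behind the axis to 16 mm in front, then a pointed nose to 27.5 mm. Point: on the axis, half-way up the wing, 16 mm above the skirt. z up along the key; -x is where the nose points (yaw 0: to the robot); y across the flanks
- pointer_key_end (a point): centre of the lower end of that key's rod, 84 mm below pointer_key_grip: rod 22 mm across, 62 mm long below the skirt, end tapered over 3 mm to 18.6 mm. Here opens its D-shaped socket: bore 16.5 mm across, 14 mm deep, with a flat 4.25 mm from the axis on the nose's side (-x), mouth chamfered 0.5 mm. Axes as the key's
- round_key_grip (a point): the other key, not to be used: same rod, but a round fluted black knob 32 mm across without a pointer; hangs in the rack's other hole. Point on its axis 18 mm above the skirt's underside
- key_rack: light grey key rack, fixed: a bridge 58 x 184 mm, 80 mm high, with two 25 mm holes through its 10 mm thick top, 52 mm either side of its centre along its y axis; origin on the bench under its centre. A key hangs in a hole by its skirt, rod end 18 mm above the bench, free to be lifted straight out. Which key hangs in which hole varies
- guide_eye (a point): centre of the guide eye's upper face: a hole 25 mm across through a 10 mm thick bracket arm, straight above the valve's stem, 158 mm above the bench; fixed. The arm comes from a column behind the valve (+x side). Nothing of the valve stands higher than 161 mm. Its axes are the valve's, whose spout faces -x
- stem_top (a point): centre of the top of the valve's steel stem, 128 mm above the bench, 20 mm under the guide eye's underside: a D-shaft 15 mm across with a flat 3.5 mm from its axis on its -x side, 22 mm clear of the indicator disc, tip tapered over 2.5 mm. z up; -x is the way flat and pointer face. The key's socket slides 14 mm onto it, until the stem's top meets the socket's floor
- pointer_tip (a point): tip of the black pointer (white line) on the indicator disc round the stem's foot, 31 mm from the stem's axis, 105.5 mm above the bench; it turns with the stem and points the way the stem's flat faces, but does not go down with it
- stem (a joint): how far the stem is pressed down, m: 0 released, 0.006 at its stop; a spring pushes back with 3 N at the start and 9 N at the stop
- indicator (a joint): turn of the indicator and stem against the valve, rad, anticlockwise from above; 0 when the pointer faces the spout (-x of the valve). Stiff: takes 0.6 N m to turn
- spout_beaker: small glass beaker, 50 mm across, 51 mm high, under the spout 85 mm in front of the valve's axis; origin at the centre of its underside
- flask_a: conical glass flask, 66 mm across, 116 mm high; origin at the centre of its underside
- flask_b: conical glass flask, 58 mm across, 101 mm high; origin at the centre of its underside
- wash: plastic wash bottle, 72 mm across, 213 mm high; origin at the centre of its underside
- plastic_beaker: plastic beaker, 76 mm across, 99 mm high; origin at the centre of its underside
Not all that is in view belongs to the job. Of the things that look like the part that bears guide_eye, the smaller one is meant.

How it is judged:
By the outcome, as a careful person would: the job done as asked, in the order asked, and still so for the second after the job is handed in, while the arm keeps its last pose, push and grip.
It also fails if it takes over 38 s, if anything falls off the work surface, if the arm or the gripper's body presses on something with over 40 N, if the wrist force passes 120 N, or if a joint passes its speed limit or range.

## Robot

A 7-joint arm with a two-finger parallel gripper is mounted at the origin on a cart in front of the work surface, level with it; the furniture and walls round the work are solid. World frame = base frame: x ahead of the robot, y to its left, z up, the work surface at z = 0. Lengths are in m, angles in rad, forces in N, time in s.
With the tool pointing down it reaches from about 0.4 to 0.9 m from the base axis. Payload 5.5 kg.
Tool frame: the origin (TCP) lies midway between the tips of the shut fingers; the grasp point (between the pads) lies 19 mm behind it (manip.grip_depth is the distance from the TCP to the grasp point, in m); z points along the fingers, y is the line along which they close (so a half turn about z gives the same grasp; the last joint's range is limited). The gripper opens to 92 mm and grips with 3 to 60 N. Pads are 19 mm wide; open, the fingers measure 130 mm over their backs; the gripper's body (75 mm by 190 mm) begins 47 mm behind the grasp point.
Start: joints at [1.506, 0.501, -0.427, 1.55, 0.221, 1.138, -0.21], TCP at [0.209, -0.615, 0.227] pointing down, gripper open.
Joint ranges: [-2.88, 2.88], [-0.31, 2.03], [-1.54, 1.56], [0.2, 2.42], [-1.41, 4.55], [0.19, 2.02], [-2.57, 2.57]. Speed limits (rad/s): [2.57, 2.57, 3.14, 3.14, 3.14, 3.14, 3.14].

## Interface

Orientations are given as a unit quaternion [x, y, z, w].
In Python, from bench import manip, effector, viewer gives the robot as it stands. Calls block until the motion is done:
- manip.move_pose(position, orientation): joint-space move of the TCP to a pose.
- manip.servo_line(position, ori=None, vel=0.15): straight line of the TCP; ori=None keeps the orientation; vel is the mean speed in m/s.
- manip.movej(angles): joint-space move.
- effector.open_jaws() and effector.close(f_grip=None): open the fingers fully, or close them until they stop; f_grip is the grip in N (None keeps the last).
- manip.sleep(seconds).
- manip.solve_ik(position, orientation): joint angles nearest the present ones, or None.
- viewer.get_image(name): name is "scene" or "top" or "wrist"; returns the picture (420x560x3 uint8, red, green, blue); there is no depth.
- viewer.get_calibration(name): a dict with "vfov" (degrees; the focal length in pixels is half the picture's height over the tangent of half this angle, whatever the lens; pixels are square), "cx", "cy" (the principal point, pixels), "dist_coeffs" ([k1, k2, p1, p2, k3] as OpenCV has them; the pictures are not rectified), "eye" and "attitude" of the camera in the world. Camera axes: x right, y down, z forward; pixel columns grow to the right and rows downward; lengths in m; the calibration is good to about 2 mm. A picture is of the moment at which its call begins: read the wrist's pose just before it. get_calibration takes no time and is no camera call; for the wrist camera it gives the pose at the moment of the call.
A pose or a line that the arm cannot do raises manip.PlanningError and nothing moves.
- manip.hand_in(): hands the job in; it is judged then, once.
Readings, each from a call of its own:
- manip.current_clock(): time.
- manip.current_q(): joint angles.
- manip.current_joint_velocities(): joint speeds.
- manip.current_tau(): joint torques, N m.
- manip.current_tool_pos(): TCP position.
- manip.current_tcp_rot(): TCP orientation.
- manip.current_force(): force on the tool from outside, world axes, zero at the start.
- manip.current_wrist_torque(): the same for the moment, N m.
- manip.current_finger_gap(): finger opening in m.
- manip.current_gripper_force(): force on a finger pad.
Only numpy, scipy, OpenCV 4.12 (cv2) and the standard library are available. Lean on these libraries where they do the work, as an engineer would, in place of code of your own. Each camera call takes 0.05 s, during which the arm holds its last target. There are 200 camera calls.

## Working session

There is one attempt and no reset: what is moved stays moved. The work goes in short steps, each a Python script; the robot and the scene stay as the last script left them, time stands still between calls to the robot, and variables do not carry over. Pictures are saved under pics/ and viewed, at most 10 in all, crops included, and the job is handed in when it is done.

```bash
mkdir -p pics; ls
python3 - <<'E'
from bench import manip, effector, viewer
import cv2
for n in ("scene","top"):
    im=viewer.get_image(n); cv2.imwrite(f"pics/{n}0.png",cv2.resize(im[:,:,::-1],(800,600),interpolation=cv2.INTER_CUBIC))
    print(n,viewer.get_calibration(n))
print("wrist",viewer.get_calibration("wrist"),manip.current_tool_pos(),manip.current_tcp_rot(),manip.current_clock())
E
```

```text
pics
scene {'vfov': 51.14015122473899, 'cx': 277.2719981446496, 'cy': 215.4583397476445, 'dist_coeffs': array([-0.12089088,  0.        ,  0.        ,  0.        ,  0.        ]), 'eye': array([-0.19567492,  0.68622048,  0.83721303]), 'attitude': array([-0.31432076,  0.81589198, -0.44940678,  0.18318373])}
top {'vfov': 57.65116799513865, 'cx': 276.2335401373346, 'cy': 200.44762639927046, 'dist_coeffs': array([-0.08017689,  0.        ,  0.        ,  0.        ,  0.        ]), 'eye': array([ 0.41407697, -0.18116595,  1.17325017]), 'attitude': array([-0.69792952,  0.7119336 , -0.0490334 ,  0.06033791])}
wrist {'vfov': 60.45245412809804, 'cx': 279.87177328638063, 'cy': 212.92125542327187, 'dist_coeffs': array([-0.05737633,  0.        ,  0.        ,  0.        ,  0.        ]), 'eye': array([ 0.27977732, -0.59144876,  0.38282492]), 'attitude': array([ 0.80479196, -0.57653048, -0.08279666,  0.11431195])} [ 0.20900573 -0.61481338  0.22577605] [ 9.86593755e-01  1.63193083e-01 -1.21073176e-04 -8.74718248e-04] 0.1
```

View pics/scene0.png

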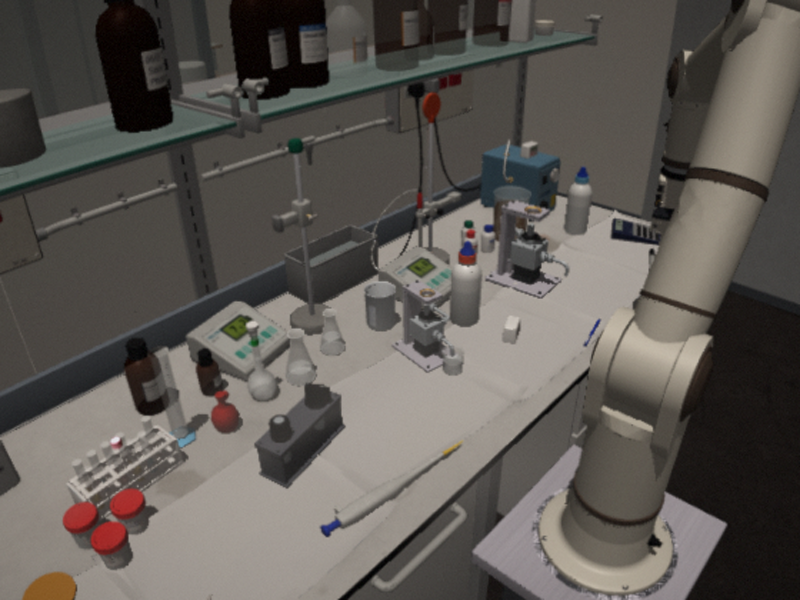

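View pics/top0.png

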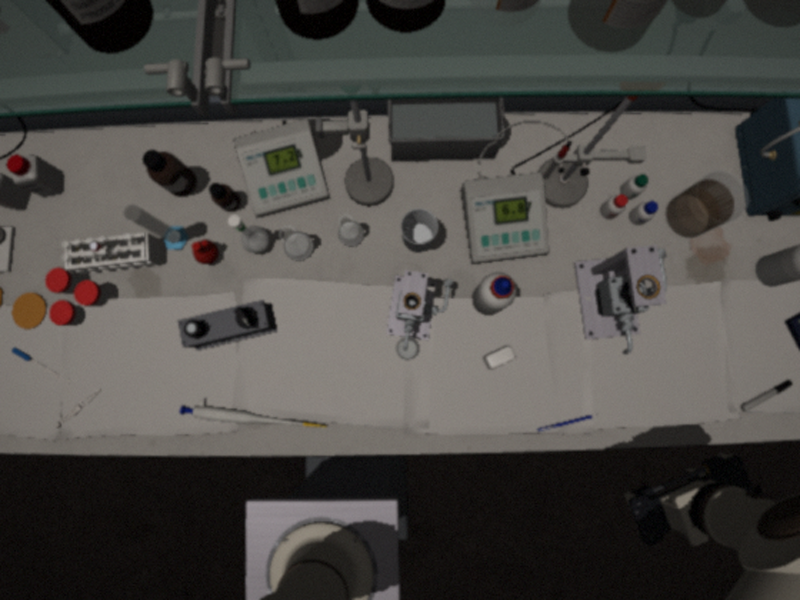

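The top view shows the rack at about (228,325), with the pointer key in its right hole (249,317) and the round key in its left hole (195,327). The small valve's guide eye is at about (412,300), with the spout towards the robot and the beaker at (408,349). I'll localise these coarsely, then move the wrist camera over the rack.

```bash
cat > h.py <<'E'
import numpy as np, cv2
from scipy.spatial.transform import Rotation as R
from bench import manip, effector, viewer
def cal(n):
    c=viewer.get_calibration(n); f=210/np.tan(np.radians(c["vfov"]/2))
    K=np.array([[f,0,c["cx"]],[0,f,c["cy"]],[0,0,1]])
    return K,c["dist_coeffs"],c["eye"],R.from_quat(c["attitude"]).as_matrix()
def ray(C,px,z):
    K,d,e,A=C
    p=cv2.undistortPoints(np.array([[px]],float),K,d)[0,0]
    v=A@np.r_[p,1]; return e+v*(z-e[2])/v[2]
def proj(C,P):
    K,d,e,A=C
    return cv2.projectPoints(np.atleast_2d(P).astype(float),cv2.Rodrigues(A.T)[0],-A.T@e,K,d)[0][:,0]
def down(yaw): # tool y axis at angle yaw+90deg ; tool x at yaw
    return (R.from_euler('z',yaw)*R.from_quat([1,0,0,0])).as_quat()
E
python3 - <<'E'
from h import *
C=cal("top"); s=1.42857
for n,p,z in [("pkey",(249,316),.118),("rkey",(195,327),.116),("eye",(412,300),.158),("beaker",(408,349),.05),("flaskA",(300,245),0),("flaskB",(350,232),.05),("wash",(502,288),.2),("pbk",(421,230),.099)]:
    print(n,ray(C,np.array(p)/s,z))
Cw=cal("wrist"); T=R.from_quat(manip.current_tcp_rot()).as_matrix()
print("cam in tool",T.T@(Cw[2]-manip.current_tool_pos()),"axes\n",T.T@Cw[3])
E
```

```text
pkey [0.52611076 0.12128411 0.118     ]
rkey [0.50638268 0.23011071 0.116     ]
eye [ 0.54609196 -0.19850469  0.158     ]
beaker [ 0.45901639 -0.18981459  0.05      ]
flaskA [0.69466722 0.0440823  0.        ]
flaskB [ 0.7084549  -0.07215344  0.05      ]
wash [ 0.55901675 -0.36080758  0.2       ]
pbk [ 0.69642579 -0.22113488  0.099     ]
cam in tool [ 0.07453299  0.00039182 -0.15704633] axes
 [[-5.23703074e-04 -9.60143063e-01 -2.79508542e-01]
 [ 9.99999816e-01 -5.88362052e-04  1.47432936e-04]
 [-3.06008930e-04 -2.79508414e-01  9.60143194e-01]]
```

Run:
```python
from h import *
for P in [(.47,-.20,.27),(.54,-.2,.27),(.53,.12,.25)]:
    for y in np.radians([-180,-150,-120,-90,-60,-30,0,30,60,90,120,150]):
        q=manip.solve_ik(P,down(y)); print(P,round(np.degrees(y)),None if q is None else np.round(q,2))
```

```text
(0.47, -0.2, 0.27) -180 [ 1.31  0.39 -1.18  1.83  0.38  1.18  1.57]
(0.47, -0.2, 0.27) -150 [ 1.36  0.45 -1.29  1.83  0.46  1.22  2.03]
(0.47, -0.2, 0.27) -120 [ 1.36  0.45 -1.29  1.83  0.46  1.22  2.55]
(0.47, -0.2, 0.27) -90 [-0.58  0.31  1.12  1.88 -0.31  1.14 -2.48]
(0.47, -0.2, 0.27) -60 [ 0.8   0.21 -0.52  1.84  0.12  1.12 -2.37]
(0.47, -0.2, 0.27) -30 [ 0.87  0.22 -0.6   1.84  0.14  1.12 -1.87]
(0.47, -0.2, 0.27) 0 [ 0.97  0.24 -0.71  1.84  0.17  1.13 -1.38]
(0.47, -0.2, 0.27) 30 [ 1.04  0.26 -0.8   1.84  0.2   1.13 -0.88]
(0.47, -0.2, 0.27) 60 [ 1.1   0.28 -0.88  1.83  0.23  1.14 -0.38]
(0.47, -0.2, 0.27) 90 [ 1.16  0.3  -0.96  1.83  0.27  1.15  0.11]
(0.47, -0.2, 0.27) 120 [ 1.19  0.31 -1.    1.83  0.29  1.15  0.61]
(0.47, -0.2, 0.27) 150 [ 1.26  0.35 -1.1   1.83  0.34  1.17  1.09]
(0.54, -0.2, 0.27) -180 [ 1.13  0.53 -1.14  1.68  0.5   1.26  1.46]
(0.54, -0.2, 0.27) -150 [ 1.2   0.63 -1.3   1.68  0.62  1.32  1.89]
(0.54, -0.2, 0.27) -120 [ 1.2   0.63 -1.3   1.68  0.62  1.32  2.41]
(0.54, -0.2, 0.27) -90 [-0.35  0.39  0.86  1.73 -0.32  1.17 -2.55]
(0.54, -0.2, 0.27) -60 [ 0.
[... 605 characters left out ...]
.58 -1.29  1.78  0.59  1.25  1.32]
(0.53, 0.12, 0.25) -120 [ 0.68  0.58 -1.29  1.78  0.59  1.25  1.84]
(0.53, 0.12, 0.25) -90 [ 0.68  0.58 -1.29  1.78  0.59  1.25  2.36]
(0.53, 0.12, 0.25) -60 [-1.1   0.42  1.07  1.83 -0.4   1.13 -2.51]
(0.53, 0.12, 0.25) -30 [ 0.25  0.32 -0.64  1.79  0.21  1.11 -2.55]
(0.53, 0.12, 0.25) 0 [ 0.63  0.51 -1.19  1.78  0.51  1.2  -2.28]
(0.53, 0.12, 0.25) 30 [ 0.53  0.42 -1.01  1.78  0.39  1.16 -1.66]
(0.53, 0.12, 0.25) 60 [ 0.57  0.46 -1.09  1.78  0.44  1.17 -1.17]
(0.53, 0.12, 0.25) 90 [ 0.68  0.58 -1.29  1.78  0.59  1.25 -0.78]
(0.53, 0.12, 0.25) 120 [ 0.68  0.58 -1.29  1.78  0.59  1.25 -0.25]
(0.53, 0.12, 0.25) 150 [ 0.68  0.58 -1.29  1.78  0.59  1.25  0.27]
```

Run:
```python
from h import *
import pickle
D={}
for n,P,y in [("valve",(.475,-.2,.28),np.pi),("rack",(.53,.12,.26),np.pi)]:
    manip.move_pose(P,down(y)); manip.sleep(.3)
    D[n]=cal("wrist"); im=viewer.get_image("wrist"); D[n+"im"]=im
    cv2.imwrite(f"pics/w_{n}.png",cv2.resize(im[:,:,::-1],(800,600),interpolation=cv2.INTER_CUBIC))
    print(n,manip.current_tool_pos(),manip.current_q(),manip.current_clock(),proj(D[n],[[.546,-.1985,.158],[.546,-.1985,.105],[.526,.121,.118]]))
pickle.dump(D,open("d.pkl","wb"))
```

```text
valve [ 0.47492882 -0.20032248  0.27992369] [ 1.29932933  0.38491795 -1.18024879  1.80691632  0.38051107  1.20708641
  1.57518382] 2.25 [[283.13155272 286.94537477]
 [282.69861503 261.83052739]
 [602.6335968  245.78143108]]
rack [0.53023355 0.11911688 0.26002055] [ 0.60942706  0.47201762 -1.14793915  1.76806868  0.46022369  1.20521416
  0.90033129] 3.8333 [[-103.73393159  232.96792037]
 [ -51.46927058  214.8391327 ]
 [ 283.36204983  195.94208934]]
```

View pics/w_valve.png

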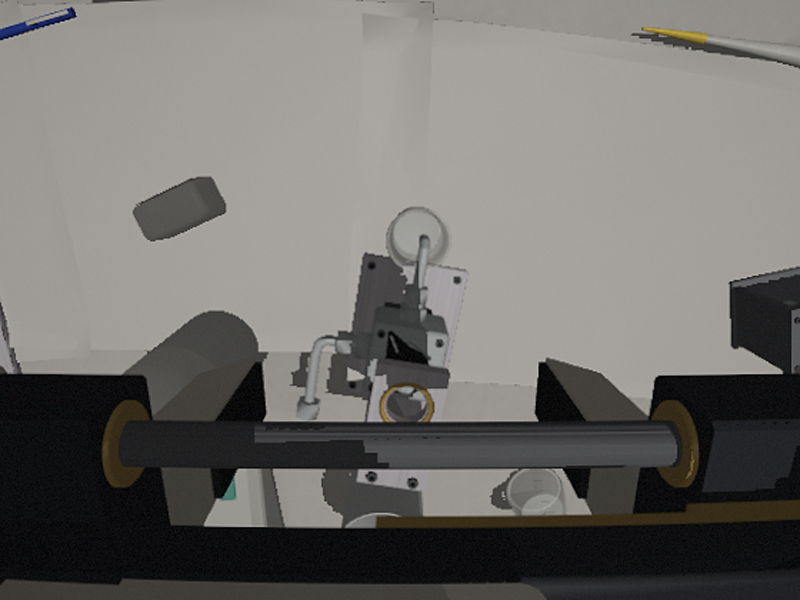

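View pics/w_rack.png

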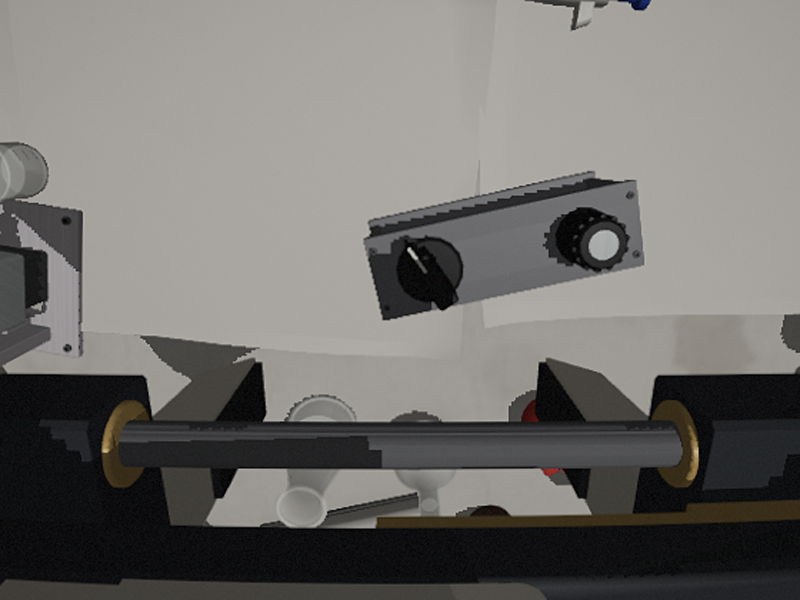

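The valve picture shows the eye ring at about (407,404). A black pointer lies on the disc around (405,348), partly under the arm, with a white spot near it. In the rack picture the wing key is at about (430,270), its white line marking the nose at (415,257) towards the upper left. I'll enlarge both.

Run:
```python
import pickle,cv2,numpy as np
D=pickle.load(open("d.pkl","rb"))
def crop(im,u,v,w,h,k): return cv2.resize(im[v:v+h,u:u+w,::-1],None,fx=k,fy=k,interpolation=cv2.INTER_CUBIC)
a=crop(D["valveim"],245,200,80,100,6); b=crop(D["rackim"],252,155,80,80,4)
a=np.clip(a.astype(float)*1.5,0,255).astype(np.uint8);b=np.clip(b.astype(float)*1.8,0,255).astype(np.uint8)
o=np.zeros((600,800,3),np.uint8); o[:600,:480]=a; o[:320,480:800]=b
cv2.imwrite("pics/crop1.png",o)
```

```text
(no output)
```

View pics/crop1.png

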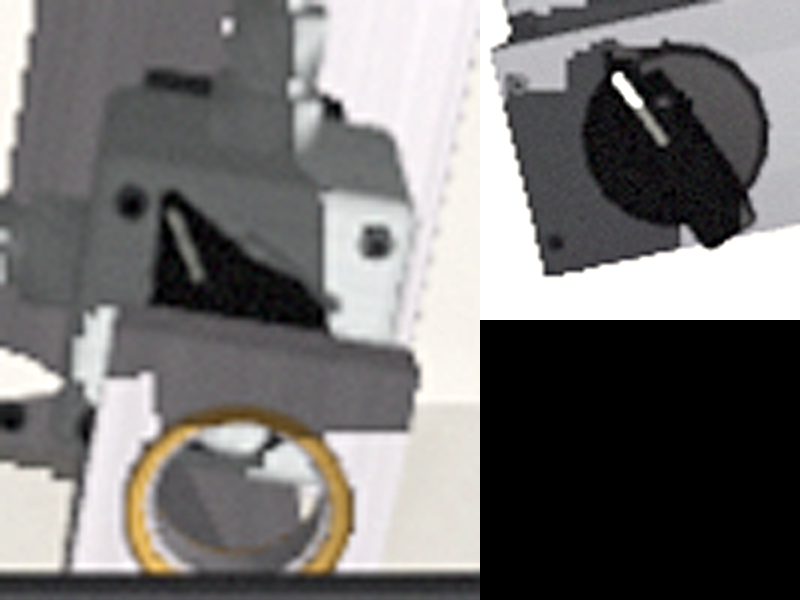

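The crop shows the pointer tip at picture pixel (273.3,232.0), with its white line running from (273.7,234.2) to (278.3,246.3). The eye's outer ring has its left edge at (265.8,283), right edge at (303.7,283) and top at (285,267.8). The key's skirt centre is at about (300.8,189.3), and its white line runs from (286.3,173.8) to (297.8,190.5).

Run:
```python
from h import *
import pickle
D=pickle.load(open("d.pkl","rb")); V=D["valve"];K=D["rack"]
l,r,t=[ray(V,p,.158) for p in [(265.8,283),(303.7,283),(285,267.8)]]
print("ring",l,r,t); rad=(r-l)[1]/2; eye=np.array([t[0]+rad,(l+r)[1]/2,.158]); print("eye",eye,rad)
tip=ray(V,(273.3,232),.1055); a=ray(V,(273.7,234.2),.1055)-ray(V,(278.3,246.3),.1055)
d=tip-eye; print("tip",tip,np.hypot(*d[:2]),np.degrees(np.arctan2(d[1],d[0])),"line",np.degrees(np.arctan2(a[1],a[0])))
k=ray(K,(300.8,189.3),.086); n=ray(K,(286.25,173.75),.118)-ray(K,(297.75,190.5),.118)
ang=np.arctan2(n[1],n[0]); print("key",k,np.degrees(ang), "line pts",ray(K,(286.25,173.75),.118),ray(K,(297.75,190.5),.118))
p=k[:2]+.0*n[:2]
manip.move_pose((p[0],p[1],.20),down(ang)); manip.sleep(.3)
D["k2"]=cal("wrist"); im=viewer.get_image("wrist"); D["k2im"]=im; pickle.dump(D,open("d.pkl","wb"))
c=proj(D["k2"],[k])[0]; print(c,manip.current_tool_pos(),manip.current_clock())
u,v=int(c[0])-66,int(c[1])-60; print(u,v)
o=cv2.resize(im[v:v+100,u:u+133,::-1],None,fx=6,fy=6,interpolation=cv2.INTER_CUBIC)
cv2.imwrite("pics/k2.png",np.clip(o*2.,0,255).astype(np.uint8))
```

```text
ring [ 0.54223356 -0.21333183  0.158     ] [ 0.54228652 -0.1809046   0.158     ] [ 0.52804927 -0.19694405  0.158     ]
eye [ 0.54426288 -0.19711821  0.158     ] 0.01621361232268355
tip [ 0.5143029  -0.20766361  0.1055    ] 0.0317617015151085 -160.6088134886163 line -160.5950306728762
key [0.52726386 0.13763716 0.086     ] -145.74644276318784 line pts [0.50690452 0.12341764 0.118     ] [0.52128249 0.13320855 0.118     ]
[281.07869796 208.92147453] [0.52778195 0.13745977 0.20078182] 4.675
215 148
```

View pics/k2.png

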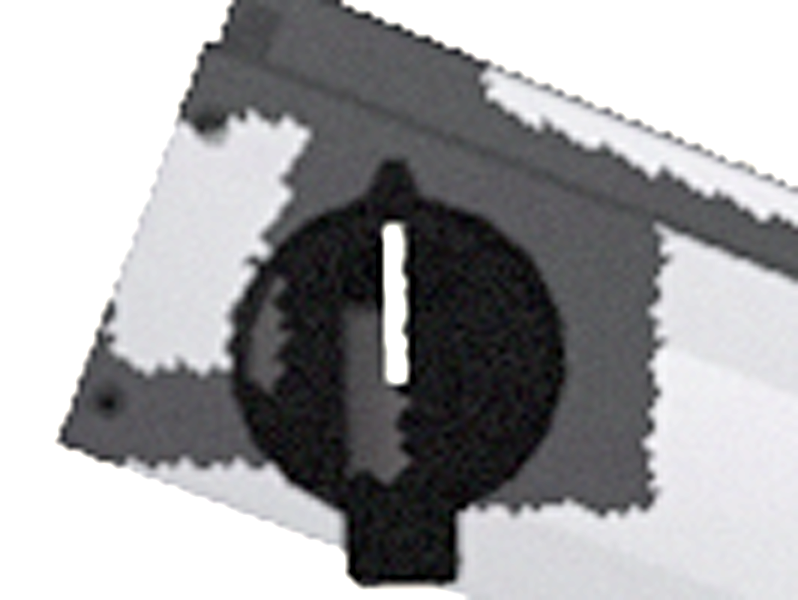

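The key is seen close up and aligned with the hand. Its white line runs from crop (395,225) to (397,383), the skirt spans 232 to 565 with its top at 195, the tail's top edge is at row 580, and the nose foot is at (393,160).

Run:
```python
from h import *
import pickle
D=pickle.load(open("d.pkl","rb")); C=D["k2"]
f=lambda x,y:(215+(x+.5)/6-.5,148+(y+.5)/6-.5)
l,r,t=[ray(C,f(*p),.086) for p in [(232,358),(565,358),(398,193)]]
a=ray(C,f(395,225),.118)-ray(C,f(397,383),.118); ang=np.arctan2(a[1],a[0]); n=np.array([np.cos(ang),np.sin(ang)]); s=np.array([-n[1],n[0]])
print(np.degrees(ang),"skirt r",np.linalg.norm(r-l)/2)
m=(l+r)[:2]/2
for nm,p,z,o in [("skirt top",(398,193),.086,.0225),("tail",(402,582),.118,-.019),("nosefoot",(394,157),.086,.0275),("line",(396,300),.118,0)]:
    q=ray(C,f(*p),z)[:2]; print(nm,"axis along",(q-m)@n-o,"across",(q-m)@s)
print(m, "n",n)
```

```text
-145.14665138030193 skirt r 0.021705638913256484
skirt top axis along -0.0006835033388633144 across -0.00019925487268043947
tail axis along 0.00020238842442206126 across -0.00014089237355434034
nosefoot axis along -0.0010360881302630583 across 0.00025270110502766986
line axis along 0.015597358557802551 across 0.00014810839740810565
[0.52617568 0.1368222 ] n [-0.82061746 -0.5714779 ]
```

Run:
```python
from h import *
import pickle
D=pickle.load(open("d.pkl","rb"))
o=down(np.radians(-145.15)); p=np.array([.5266,.1371])
manip.move_pose((*p,.15),o); manip.servo_line((*p,.0905),vel=.08)
print(manip.current_tool_pos(),manip.current_force())
effector.close(45); print("gap",manip.current_finger_gap(),manip.current_gripper_force(),manip.current_force(),manip.current_tool_pos())
manip.servo_line((*p,.27),vel=.12)
print("gap",manip.current_finger_gap(),manip.current_force(),manip.current_clock())
a=np.radians(-160.6); n=np.array([np.cos(a),np.sin(a)]); e=np.array([.5443,-.1971])
q=e+.05*n
manip.move_pose((*q,.275),down(a)); manip.sleep(.4)
D["v2"]=cal("wrist"); im=viewer.get_image("wrist"); D["v2im"]=im; pickle.dump(D,open("d.pkl","wb"))
print(manip.current_tool_pos(),manip.current_q(),manip.current_force(),manip.current_clock(), proj(D["v2"],[[*e,.158]]))
big=cv2.resize(im[:,:,::-1],(560,420)); c=cv2.resize(im[190:310,240:320,::-1],(400,600),interpolation=cv2.INTER_CUBIC)
out=np.zeros((600,800,3),np.uint8); out[:600,400:]=np.clip(c*1.7,0,255); out[:300,:400]=np.clip(cv2.resize(big,(400,300))*1.5,0,255)
s=viewer.get_image("scene"); out[300:,:400]=np.clip(cv2.resize(s[130:310,180:420,::-1],(400,300))*1.4,0,255)
cv2.imwrite("pics/v2.png",out)
```

```text
[0.5267747  0.13744093 0.09074625] [0.55506305 0.78719282 0.26831664]
gap 0.013524723901145645 44.9803626537323 [ 0.34158547  1.02988496 -0.46590774] [0.52657879 0.13710632 0.09046062]
gap 0.013859476326517494 [ 0.35754766  0.72965918 -1.8683697 ] 8.725
[ 0.49726348 -0.21337416  0.27499418] [ 1.3099558   0.52344019 -1.28155853  1.75372136  0.52576563  1.26849271
  1.80908157] [-0.14658665 -0.75668173 -0.03638546] 10.5 [[279.94761575 266.61608435]]
```

View pics/v2.png

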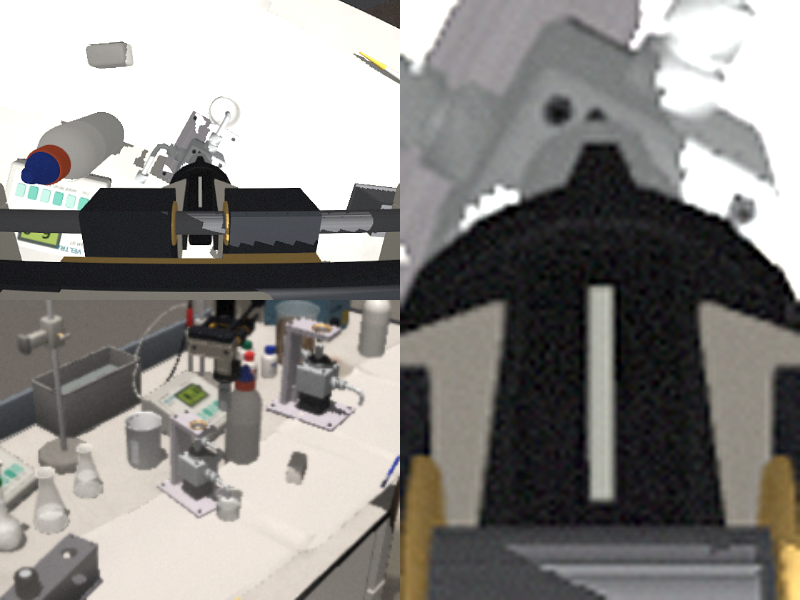

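Key and hand agree: the key's white line is at picture column 280.0 and the hand axis at 279.9. The pointer tip peeks out just ahead of the nose at crop (597,112), so the yaw matches. I'll check the key's offset along the hand and then descend with force checks.

```bash
python3 - <<'E'
from h import *
import pickle
D=pickle.load(open("d.pkl","rb")); C=D["v2"]
a=np.radians(-160.6); n=np.array([np.cos(a),np.sin(a)]); s=np.array([-n[1],n[0]])
T=np.array([.49726,-.21337]); e=np.array([.5443,-.1971])
f=lambda x,y:(240+(x-400+.5)/5-.5,190+(y+.5)/5-.5)
for nm,p,z,o,c in [("nosefoot",(602,143),.2705,.0275,T),("skirt",(600,184),.2705,.0225,T),("ptip",(597,110),.1055,.031,e)]:
    q=ray(C,f(*p),z)[:2]-c; print(nm,q@n-o,q@s)
E
cat >> h.py <<'E'
A=np.radians(-160.6); OD=down(A)
def descend(p,z0,z1,step,fmax,vel=.05):
    z=z0
    while z>z1+1e-6:
        z=max(z-step,z1); manip.servo_line((*p,z),OD,vel=vel); F=manip.current_force()
        if np.linalg.norm(F-F0[0])>fmax or z==z1:
            print("z",z,manip.current_tool_pos().round(5),"dF",(F-F0[0]).round(1),"M",manip.current_wrist_torque().round(2))
        if np.linalg.norm(F-F0[0])>fmax: return False,z
    return True,z
F0=[np.zeros(3)]
E
```

```text
nosefoot -0.0010850619936058938 0.0002803958474017574
skirt -0.00012837788670638783 0.00046670950506084996
ptip 0.0014188991794438083 0.0009175155712911175
```

Run:
```python
from h import *
p=np.array([.5440,-.1976])
manip.move_pose((*p,.25),OD); manip.sleep(.3)
F0[0]=manip.current_force(); print("F0",F0[0].round(2),manip.current_tool_pos(),manip.current_clock())
ok,z=descend(p,.25,.205,.005,4)
print(ok,z,manip.current_finger_gap(),manip.current_clock())
```

```text
F0 [ 0.47 -0.27  0.33] [ 0.54362322 -0.19843904  0.25049533] 11.1833
z 0.205 [ 0.54381 -0.19758  0.20461] dF [-0.2  0.6 -0.8] M [ 0.17 -0.13 -0.03]
True 0.205 0.013588503193657541 13.4333
```

Run:
```python
from h import *
p=np.array([.5440,-.1976])
F0[0]=np.array([.47,-.27,.33])
ok,z=descend(p,.205,.188,.0015,5,.03)
print(ok,z,manip.current_force().round(2),manip.current_wrist_torque().round(2),manip.current_finger_gap(),manip.current_clock())
```

```text
z 0.188 [ 0.54392 -0.19761  0.18799] dF [-2.3 -0.3 -0.6] M [ 0.19  0.42 -0.02]
True 0.188 [-1.87 -0.56 -0.27] [ 0.19  0.42 -0.02] 0.014045686593626393 16.4333
```

Run:
```python
from h import *
p=np.array([.5439,-.1976]); z=.188
for i in range(14):
    z-=.001; manip.servo_line((*p,z),OD,vel=.02); manip.sleep(.1)
    F=manip.current_force(); t=manip.current_tool_pos()
    print(round(z,4),t.round(5),F.round(1),round(manip.current_finger_gap(),5))
    if F[2]>22: break
print(manip.current_wrist_torque().round(2),manip.current_clock())
```

```text
0.187 [ 0.5439  -0.19761  0.18696] [-0.3 -0.6 -0.6] 0.01416
0.186 [ 0.54396 -0.1976   0.18615] [-2.2 -0.   1.6] 0.01381
0.185 [ 0.54397 -0.1976   0.18511] [-3.   1.9  1.9] 0.01356
0.184 [ 0.54395 -0.19759  0.18409] [-2.2 -0.9  3.9] 0.01375
0.183 [ 0.54399 -0.1976   0.1831 ] [-3.2  0.5  5.2] 0.01369
0.182 [ 0.54403 -0.19758  0.1822 ] [-3.1  1.   6. ] 0.01365
0.181 [ 0.54403 -0.19758  0.18134] [-2.3  0.9  6.6] 0.01379
0.18 [ 0.54408 -0.19758  0.18046] [-4.4  0.1  7. ] 0.01401
0.179 [ 0.54421 -0.19754  0.18024] [-4.7  0.  12.9] 0.01357
0.178 [ 0.54439 -0.19756  0.18011] [-6.6  1.5 18. ] 0.01359
0.177 [ 0.54493 -0.19739  0.17993] [-8.3  0.6 23.3] 0.01347
[0.38 2.16 0.05] 20.2833
```

The spring's 3 to 8 N rise and then the hard stop at TCP z of about 0.180 match the expected seated-and-pressed height of 0.1805. One check of stability and the scene before handing in.

Run:
```python
from h import *
manip.sleep(.8)
print(manip.current_tool_pos().round(5),manip.current_force().round(1),manip.current_gripper_force(),manip.current_clock())
s=viewer.get_image("scene"); w=viewer.get_image("wrist")
o=np.hstack([cv2.resize(s[160:310,220:370,::-1],(400,400),interpolation=2),cv2.resize(w[120:300,190:370,::-1],(400,400),interpolation=2)])
cv2.imwrite("pics/fin.png",np.clip(o*1.5,0,255).astype(np.uint8))
```

```text
[ 0.54492 -0.19743  0.17994] [-8.6  0.7 22.5] 45.02457082271576 21.0833
```

View pics/fin.png

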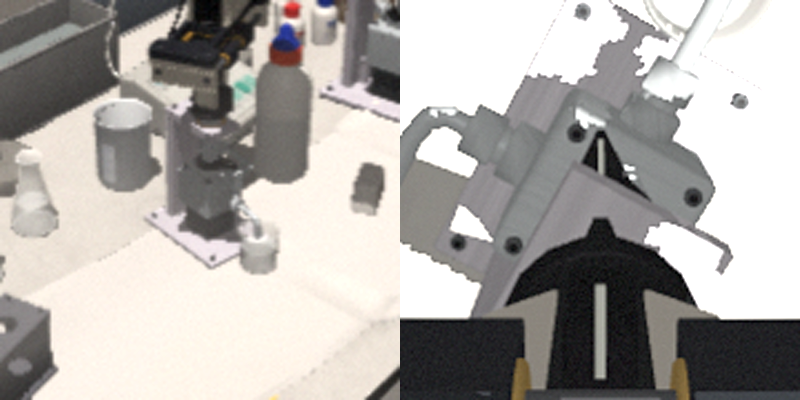

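The key's nose (602,220) and white line (600,330) are in line with the indicator's pointer (600,135) and its line. The key is seated through the eye, and the beaker, wash bottle and flasks are in place. The push is steady at 22.5 N.

```bash
python3 -c "
from bench import manip
print(manip.hand_in())"
```

```text
the job is handed in; nothing more can be done
None
```

The pointer key is through the guide eye, lined up with the indicator's pointer and fully on the stem; I handed the job in at about 21 s, still holding the stem at its stop with about 22 N, though no verdict came back.

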